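# Snap a sizing plate onto its catch tray

## Task

Take the aluminium sizing plate by its finger bar, set its four corner holes over the four snap standoffs in the wooden catch tray, and press it down evenly, keeping it level and never pushing with more than about 20 N, until all four standoffs have clicked through and it sits fully home. Then let go, and leave the other things where they are.

Things in the scene. Friction and masses are not known exactly. Their poses are not given: they have to be found in the camera images.
- tray: Dark wooden catch tray fixed to the worktop, 100 mm along its x, 136 mm along its y, walls 16 mm high; origin at the centre of its underside on the worktop, z up. In it a black carrier bears four upright white snap standoffs at x = +-32, y = +-50 mm. The carrier has been screwed up by 0 to 9 mm; that height is NOT measured and holds firm in use.
- post0 (a point): on the axis of the standoff at x = +32, y = +50 mm of the tray, fixed to the tray at z = 19 mm: the shoulder's height when the carrier is lowest. Each standoff: hard shoulder 18 mm across on which the plate comes home; over it an 8 mm post to 16 mm above the shoulder, then a conical tip to 21 mm above it. All of it stands 0 to 9 mm higher than this point tells.
- post1 (a point): the same for the standoff at x = -32, y = +50 mm of the tray. Out of each post two sprung barbs stick along the tray's +x and -x, 3 mm proud of it, from 4.5 to 15 mm above the shoulder.
- post2 (a point): the same for the standoff at x = -32, y = -50 mm. A plate laid on rests on the barbs about 12 mm above the shoulders. Pressed down it forces the barbs in (about 2.5 to 4 N for each standoff, 9 to 15 N for all four together), then slides more easily; the barbs click out over its upper face just as it meets the hard shoulders.
- post3 (a point): the same for the standoff at x = +32, y = -50 mm
- plate: Flat aluminium sizing plate, 84 mm along its x, 120 mm along its y, 4 mm thick, about 0.22 kg; origin at the centre of its underside, z up. Four 10 mm fixing holes at x = +-32, y = +-50 mm (a half turn makes no difference). In its middle a finger bar to hold it by: 14 mm along x, 48 mm along y, from 14 to 30 mm above the origin, on two pillars. It starts flat on the worktop.
- hole0 (a point): centre, at the plate's underside, of the fixing hole at x = +32, y = +50 mm of the plate
- hole1 (a point): centre, at the plate's underside, of the fixing hole at x = -32, y = +50 mm of the plate
- hole2 (a point): centre, at the plate's underside, of the fixing hole at x = -32, y = -50 mm of the plate
- hole3 (a point): centre, at the plate's underside, of the fixing hole at x = +32, y = -50 mm of the plate
- barb0_out (a joint): outer barb of the standoff at x = +32, y = +50 mm of the tray: 0 sprung out (free, or clicked over the plate), about 0.002 while the plate's hole holds it pressed in
- barb1_out (a joint): outer barb of the standoff at x = -32, y = +50 mm of the tray: 0 sprung out (free, or clicked over the plate), about 0.002 while the plate's hole holds it pressed in
- barb2_out (a joint): outer barb of the standoff at x = -32, y = -50 mm of the tray: 0 sprung out (free, or clicked over the plate), about 0.002 while the plate's hole holds it pressed in
- barb3_out (a joint): outer barb of the standoff at x = +32, y = -50 mm of the tray: 0 sprung out (free, or clicked over the plate), about 0.002 while the plate's hole holds it pressed in
- adhesive_bottle: bystander: small white glue bottle with a red cap, 29 mm across, 88 mm tall; origin at the centre of its underside
- tape_roll: bystander: roll of masking tape lying flat, 62 mm across, 18 mm high; origin at the centre of its underside
- long_nose_pliers: bystander: long-nose pliers, 44 x 137 x 11 mm, lying flat; origin at the centre of its underside
- nippers: bystander: green-handled nippers, 44 x 117 x 11 mm, lying flat; origin at the centre of its underside
- loupe: bystander: folding loupe, 27 x 60 x 15 mm; origin at the centre of its underside
- ramekin_1: bystander: small white cup, 49 mm across, 27 mm high; origin at the centre of its underside
- ramekin_2: bystander: second small white cup, 49 mm across, 27 mm high; origin at the centre of its underside

How it is judged:
By the outcome, as a careful person would: the job done as asked, in the order asked, and still so for the second after the job is handed in, with the robot touching nothing.
It also fails if it takes over 42 s, if anything falls off the work surface, if the arm or the gripper's body presses on something with over 40 N, if the wrist force passes 120 N, or if a joint passes its speed limit or range.

## Robot

A 6-joint arm with a two-finger parallel gripper is mounted at the origin on a cart in front of the work surface, level with it; the furniture and walls round the work are solid. World frame = base frame: x ahead of the robot, y to its left, z up, the work surface at z = 0. Lengths are in m, angles in rad, forces in N, time in s.
With the tool pointing down it reaches from about 0.375 to 0.9 m from the base axis. Payload 3.1 kg.
Tool frame: the origin (TCP) lies midway between the tips of the shut fingers; the grasp point (between the pads) lies robot.grip_depth behind it (robot.grip_depth is the distance from the TCP to the grasp point, in m); z points along the fingers, y is the line along which they close (so a half turn about z gives the same grasp; the last joint's range is limited). The gripper opens to 87 mm and grips with 3 to 60 N. Pads are 19 mm wide; open, the fingers measure 117 mm over their backs; the gripper's body (75 mm by 190 mm) begins 51 mm behind the grasp point.
Start: joints at [1.077, 0.527, 1.433, -0, 1.181, -0.178], TCP at [0.193, 0.594, 0.223] pointing down, gripper open.
Joint ranges: [-3.08, 3.08], [-0.75, 2.2], [0.22, 2.44], [-1.43, 4.57], [0, 2.65], [-2.85, 2.85]. Speed limits (rad/s): [2.79, 2.79, 3.14, 3.14, 3.14, 3.14].

## Interface

Orientations are given as a unit quaternion [x, y, z, w].
In Python, from rig import robot gives the robot as it stands.
- The arm moves only by the tool creep_tool, called after "Emit:" by a JSON object that holds its "op" and its "data", one argument or row to a line. Schema: {"type":"object","properties":{"steps":{"type":"array","items":{"type":"array","prefixItems":[{"type":"array","items":{"type":"number"},"minItems":3,"maxItems":3},{"type":"number"}],"minItems":2,"maxItems":2},"minItems":1,"maxItems":20},"aperture":{"type":"number"},"clamp_n":{"type":"number"},"only":{"type":"string"},"quiet":{"type":"boolean"},"lines":{"type":"string"}},"required":["steps"],"additionalProperties":false}. steps is a list of rows, 1 to 20 of them, each written [[dx, dy, dz], turn]: dx, dy, dz in m, then a turn about the tool's z in rad; each row shifts and turns the commanded pose from where the row before left it, along the tool's axes as they then stand; what a row does not reach is not made up. A row lasts 1/12 s, in which the tool goes at most 0.0417 m and 0.125 rad, less where a joint would pass 70% of its speed; a pose out of reach is approached as far as the arm can. aperture is the finger opening in m, set as the call begins (left out keeps the last). The fingers move at their own pace and stop on an object; clamp_n is the grip in N (left out, the last holds). Time passes only in rows, so rows that do not move let the fingers close. The tool returns the time, the measured TCP pose, the force, the opening and the grip force at its end. only (a regular expression) keeps the lines of the reply that match it, lines (a string "A,B") keeps lines A to B, and quiet returns only ok. Input that does not fit is refused with a message, and nothing moves.
- robot.get_obs(): the state, without advancing time (a new reading comes with each control period).
- robot.camera(name): name is "scene" or "top" or "wrist"; returns a dict with "img" (400x640x3 uint8, red, green, blue), "fx", "fy", "cx", "cy" (pixels), "xyz" and "attitude" of the camera in the world. Camera axes: x right, y down, z forward; pixel columns grow to the right and rows downward; lengths in m; the calibration is good to about 2 mm. A picture is of the moment at which its call begins. There is no depth.
- robot.hand_in(): hands the job in; it is judged then, once.
The state is a dict: "time": time; "q": joint angles; "joint_velocities": joint speeds; "joint_torque": joint torques, N m; "position": TCP position; "tool_rot": TCP orientation; "ft_force": force on the tool from outside, world axes, zero at the start; "moment": the same for the moment, N m; "grip_width": finger opening in m; "grip_force": force on a finger pad.
Only numpy, scipy, OpenCV 4.12 (cv2) and the standard library are available. Lean on these libraries where they do the work, as an engineer would, in place of code of your own. Each camera call takes 0.05 s, during which the arm holds its last target. There are 200 camera calls.

## Working session

There is one attempt and no reset: what is moved stays moved. The work goes in short steps, Python scripts to look and compute and a tool call to move; the robot and the scene stay as the last step left them, time stands still between calls to the robot, and variables do not carry over. Pictures are saved under pics/ and viewed, at most 10 in all, crops included, and the job is handed in when it is done.

```bash
mkdir -p pics; ls; python3 - <<'E'
from rig import robot
import cv2,numpy as np
o=robot.get_obs(); print(o['position'],o['tool_rot'],robot.grip_depth,o['ft_force'],o['grip_width'])
for n in ("top","scene"):
    c=robot.camera(n); print(n,{k:v for k,v in c.items() if k!='img'})
    cv2.imwrite(f'pics/{n}0.png',c['img'][:,:,::-1])
E
```

```text
pics
[0.19313576 0.59362253 0.22156011] [ 1.56753409e-01  9.87637156e-01 -1.04120919e-03 -3.63849937e-04] 0.0187 [ 0.14570018  0.21280544 -0.6236831 ] 0.08655922142784547
top {'fx': 464.8829148508862, 'fy': 464.8829148508862, 'cx': 328.44742036643083, 'cy': 201.07508122462693, 'xyz': array([0.35880751, 0.04762644, 1.24335155]), 'attitude': array([ 0.70697307, -0.7018507 ,  0.05671584, -0.06616633])}
scene {'fx': 418.2365446685642, 'fy': 418.2365446685642, 'cx': 320.1390329217101, 'cy': 194.22232900002237, 'xyz': array([-0.21177278, -0.34703017,  0.67080719]), 'attitude': array([ 0.76029549, -0.45874764,  0.24048312, -0.39200668])}
```

View pics/top0.png

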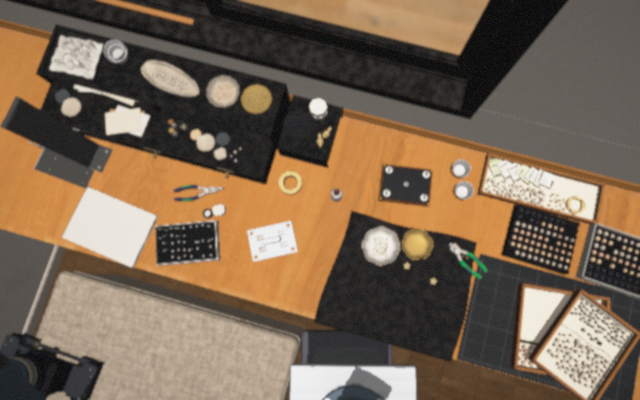

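The top view shows the tray, dark with four white standoffs, at about (405,184). A plate candidate sits at (272,241). I'll zoom in on both.

```bash
cat > h.py <<'E'
import numpy as np
from scipy.spatial.transform import Rotation as R
def unproj(c,uv,z):
    d=np.array([(uv[0]-c['cx'])/c['fx'],(uv[1]-c['cy'])/c['fy'],1.])
    d=R.from_quat(c['attitude']).apply(d); p=np.array(c['xyz'])
    return p+d*(z-p[2])/d[2]
def proj(c,P):
    q=R.from_quat(c['attitude']).inv().apply(np.asarray(P,float)-c['xyz'])
    return np.c_[q[...,0]/q[...,2]*c['fx']+c['cx'],q[...,1]/q[...,2]*c['fy']+c['cy']] if q.ndim>1 else np.array([q[0]/q[2]*c['fx']+c['cx'],q[1]/q[2]*c['fy']+c['cy']])
E
python3 - <<'E'
from rig import robot
from h import *
import cv2
c=robot.camera("top"); im=c['img'][:,:,::-1]
for uv in((405,184),(272,241)):print(unproj(c,uv,.01))
print(proj(c,[0,0,0]))
a=cv2.resize(im[150:220,370:445],None,fx=5,fy=5,interpolation=cv2.INTER_CUBIC)
b=cv2.resize(im[206:276,235:310],None,fx=5,fy=5,interpolation=cv2.INTER_CUBIC)
cv2.imwrite('pics/c1.png',np.hstack([b,a]))
E
```

```text
[ 0.62373768 -0.14165901  0.01      ]
[0.46689085 0.21423161 0.01      ]
[352.61246373 428.76468521]
```

View pics/c1.png

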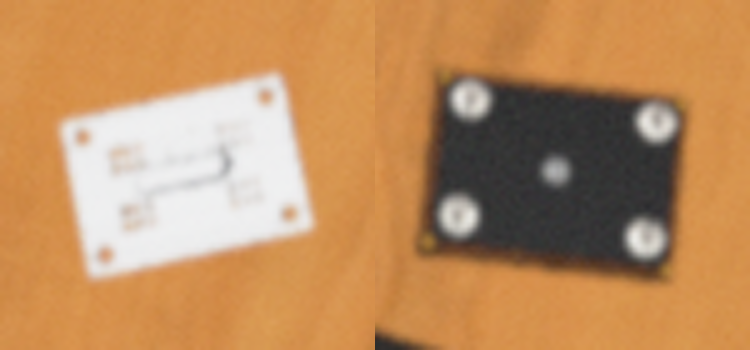

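View pics/scene0.png

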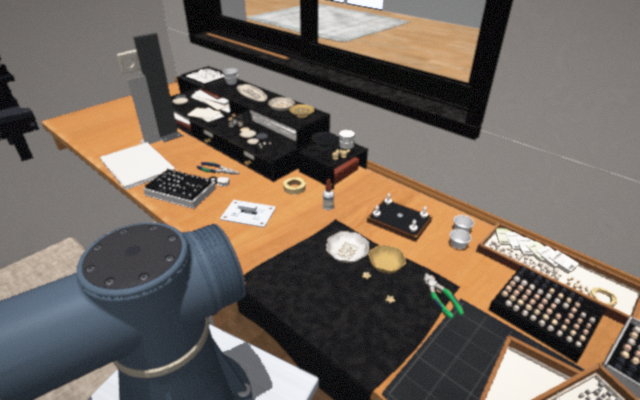

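The crop shows the plate's holes at (83,137), (265,97), (289,213) and (105,254), and the tray's standoffs at (470,98), (657,121), (645,238) and (458,215). The scene view puts nothing tall near the plate.

```bash
cat >> h.py <<'E'
M=np.array([[32,50],[-32,50],[-32,-50],[32,-50]])/1000.
def fit(P):
    """pose x,y,yaw of the 64x100 pattern from 4 points in model order; residual mm"""
    P=np.asarray(P)[:,:2]; c=P.mean(0); Q=P-c
    th=np.arctan2((M[:,0]*Q[:,1]-M[:,1]*Q[:,0]).sum(),(M*Q).sum())
    r=np.array([[np.cos(th),-np.sin(th)],[np.sin(th),np.cos(th)]])
    return c,th,1e3*(Q-M@r.T)
def go(o,c,yaw_px,z):
    """tool-axis shift & turn so that tool y lies along angle yaw_px (mod pi)"""
    Rt=R.from_quat(o['tool_rot']); d=Rt.inv().apply(np.r_[c,z]-o['position'])
    ty=Rt.apply([0,1,0]); a=np.arctan2(ty[1],ty[0])
    t=(yaw_px-a+np.pi/2)%np.pi-np.pi/2
    return d,-t   # tool z down
E
python3 - <<'E'
from rig import robot
from h import *
c=robot.camera("top"); o=robot.get_obs()
f=lambda u,v,ox,oy:(ox+(u+.5)/5-.5,oy+(v+.5)/5-.5)
H=[f(u,v,235,206) for u,v in((83,137),(265,97),(289,213),(105,254))]
T=[f(u-375,v,370,150) for u,v in((470,98),(657,121),(645,238),(458,215))]
# find ordering: long side 1st-2nd
for n,L,z in(("plate",H,.004),("tray",T,.024)):
    P=[unproj(c,p,z)for p in L]
    print(n,[round(1e3*np.linalg.norm(P[i]-P[(i+1)%4]))for i in range(4)])
    for k in range(4):
        cc,th,r=fit(P[k:]+P[:k]); 
        if abs(r).max()<10: print(k,cc,th,r.round(1).tolist(),go(o,cc,th,.15))
E
```

```text
plate [100, 64, 100, 64]
tray [101, 64, 100, 65]
```

```bash
python3 - <<'E'
from rig import robot
from h import *
c=robot.camera("top"); o=robot.get_obs()
f=lambda u,v,ox,oy:(ox+(u+.5)/5-.5,oy+(v+.5)/5-.5)
H=[f(u,v,235,206) for u,v in((83,137),(265,97),(289,213),(105,254))][::-1]
T=[f(u-375,v,370,150) for u,v in((470,98),(657,121),(645,238),(458,215))][::-1]
for n,L,z in(("plate",H,.004),("tray",T,.024)):
    P=[unproj(c,p,z)for p in L]
    for k in range(4):
        cc,th,r=fit(P[k:]+P[:k]); 
        if abs(r).max()<10: print(n,k,cc,th,r.round(1).tolist(),go(o,cc,th,.15))
E
```

```text
plate 1 [0.46849423 0.21585431] -2.916364567297297 [[0.2, 0.1], [-0.2, 0.1], [-0.1, -0.2], [0.0, 0.0]] (array([-0.37874126, -0.27427424,  0.0722982 ]), np.float64(1.0307803056501026))
plate 3 [0.46849423 0.21585431] 0.22522808629249635 [[-0.1, -0.2], [0.0, 0.0], [0.2, 0.1], [-0.2, 0.1]] (array([-0.37874126, -0.27427424,  0.0722982 ]), np.float64(1.030780305650103))
tray 1 [ 0.62308456 -0.14243912] 3.0215367144471963 [[-0.2, 0.1], [0.2, -0.4], [0.3, 0.4], [-0.3, -0.0]] (array([-0.63666834, -0.56709826,  0.07256552]), np.float64(1.376064331085196))
tray 3 [ 0.62308456 -0.14243912] -0.12005593914259692 [[0.3, 0.4], [-0.3, -0.0], [-0.2, 0.1], [0.2, -0.4]] (array([-0.63666834, -0.56709826,  0.07256552]), np.float64(1.376064331085196))
```

Emit:
{"op": "creep_tool", "data": {
  "steps": [
    [[-0.0316,-0.0229,0],0],
    [[-0.0316,-0.0229,0],0],
    [[-0.0316,-0.0229,0],0],
    [[-0.0316,-0.0229,0],0],
    [[-0.0316,-0.0229,0],0],
    [[-0.0316,-0.0229,0],0],
    [[-0.0316,-0.0229,0],0],
    [[-0.0316,-0.0229,0],0],
    [[-0.0316,-0.0229,0],0],
    [[-0.0316,-0.0229,0],0],
    [[-0.0316,-0.0229,0],0],
    [[-0.0316,-0.0229,0],0]
  ],
  "aperture": 0.06
}}

```text
time: 1.25
position: [0.4698, 0.2138, 0.2227]
tool_rot: [0.157, 0.988, 0.0, 0.0]
ft_force: [-0.1, -0.2, -0.0]
grip_width: 0.0595
grip_force: 0.0
```

Emit:
{"op": "creep_tool", "data": {
  "steps": [
    [[0,0,0],0.1145],
    [[0,0,0],0.1145],
    [[0,0,0],0.1145],
    [[0,0,0],0.1145],
    [[0,0,0],0.1145],
    [[0,0,0],0.1145],
    [[0,0,0],0.1145],
    [[0,0,0],0.1145],
    [[0,0,0],0.1145],
    [[0,0,0],0]
  ]
}}

```text
time: 2.08
position: [0.4689, 0.2156, 0.2225]
tool_rot: [0.624, 0.782, -0.0, -0.0]
ft_force: [-0.0, -0.2, 0.1]
grip_width: 0.0602
grip_force: 0.0
```

```bash
python3 - <<'E'
from rig import robot
from h import *
import cv2
o=robot.get_obs();print(go(o,np.array([0.46849423,0.21585431]),.2252,.008),o['q'])
c=robot.camera("wrist");print(c['xyz'],c['fx'],proj(c,[.4685,.2159,.004]))
cv2.imwrite('pics/w1.png',c['img'][:,:,::-1])
E
```

```text
(array([ 0.00037908, -0.00032867,  0.21451897]), np.float64(-0.0016213263260613786)) [ 2.14107409e-01  3.81669348e-01  1.70301315e+00  1.36456059e-05
  1.05698792e+00 -9.47797156e-03]
[0.45368491 0.28108619 0.38514847] 344.5708596844002 [315.07037153 174.73073894]
```

View pics/w1.png

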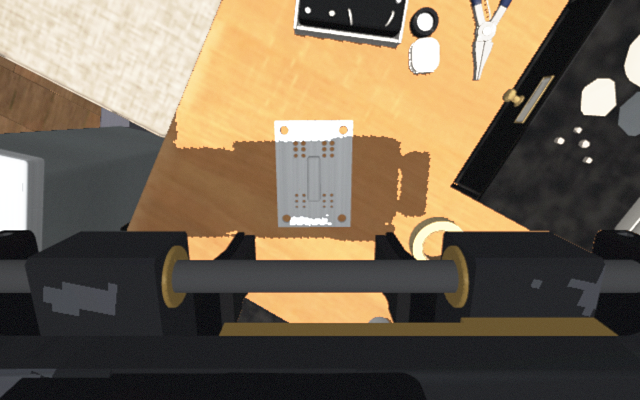

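The wrist view shows the bar at (313,178) and holes near (284,130), (344,130), (286,218) and (342,218). That agrees with the prediction, so I'll refine on blob centroids, using saturation because the wood shows through the holes.

```bash
cat >> h.py <<'E'
import cv2
def cent(w,guess,r=7):
    """weighted centroid of the map w (0..1) near guess"""
    g=np.array(guess,float)
    for _ in range(4):
        v,u=np.mgrid[0:w.shape[0],0:w.shape[1]]
        m=w*((u-g[0])**2+(v-g[1])**2<r*r)
        g=np.array([(m*u).sum(),(m*v).sum()])/m.sum()
    return g
def sat(c): return (cv2.cvtColor(c['img'],cv2.COLOR_RGB2HSV)[:,:,1]>95).astype(float)
E
python3 - <<'E'
from rig import robot
from h import *
o=robot.get_obs()
for n,G,r in(("wrist",[(284,130),(344,130),(342,218),(286,218)],7),("top",[(251.2,233),(287.6,225),(292.4,248.2),(255.6,256.4)],3.6)):
    c=robot.camera(n); g=[cent(sat(c),p,r) for p in G]; P=[unproj(c,p,.003) for p in g[::-1]]
    print(n,np.round(g,1).tolist())
    for k in range(4):
        cc,th,rr=fit(P[k:]+P[:k])
        if abs(rr).max()<10 and abs(th)<1.6: print(k,cc,th,rr.round(1).tolist(),go(o,cc,th,.0075))
E
```

```text
wrist [[284.1, 129.6], [342.9, 129.6], [341.1, 217.6], [285.9, 217.5]]
2 [0.4668571  0.21496996] 0.22676727127826263 [[-0.1, -0.1], [0.1, -0.1], [-0.0, 0.1], [-0.0, 0.1]] (array([-9.96734622e-05, -2.09936989e-03,  2.15034133e-01]), np.float64(0.001136850176530757))
top [[nan, nan], [nan, nan], [nan, nan], [nan, nan]]h.py:30: RuntimeWarning: invalid value encountered in divide
  g=np.array([(m*u).sum(),(m*v).sum()])/m.sum()
```

Emit:
{"op": "creep_tool", "data": {
  "steps": [
    [[0,-0.001,0.04],0.001],
    [[0,0,0.04],0],
    [[0,0,0.04],0],
    [[0,0,0.04],0],
    [[0,0,0.03],0],
    [[0,0,0.015],0],
    [[0,0,0.01],0],
    [[0,0,0],0],
    [[0,0,0],0]
  ]
}}

```text
time: 2.98
position: [0.4684, 0.2154, 0.0076]
tool_rot: [0.623, 0.782, 0.0, 0.0]
ft_force: [0.2, -0.1, 0.8]
grip_width: 0.0602
grip_force: 0.0
```

Emit:
{"op": "creep_tool", "data": {
  "steps": [
    [[0,0,0],0],
    [[0,0,0],0],
    [[0,0,0],0],
    [[0,0,0],0],
    [[0,0,0],0],
    [[0,0,0],0]
  ],
  "aperture": 0,
  "clamp_n": 40
}}

```text
time: 3.48
position: [0.4682, 0.2154, 0.0079]
tool_rot: [0.623, 0.782, 0.0, 0.0]
ft_force: [-1.2, -0.3, -0.1]
grip_width: 0.0279
grip_force: 0.0
```

Emit:
{"op": "creep_tool", "data": {
  "steps": [
    [[0,0,0],0],
    [[0,0,0],0],
    [[0,0,0],0],
    [[0,0,0],0],
    [[0,0,0],0],
    [[0,0,0],0]
  ]
}}

```text
time: 3.98
position: [0.4679, 0.2153, 0.0076]
tool_rot: [0.623, 0.782, -0.0, -0.0]
ft_force: [-0.5, -0.8, 1.2]
grip_width: 0.0138
grip_force: 40.0
```

Emit:
{"op": "creep_tool", "data": {
  "steps": [
    [[0,0,-0.01],0],
    [[0,0,-0.03],0],
    [[0,0,-0.04],0],
    [[0,0,-0.04],0],
    [[0,0,-0.04],0],
    [[0,0,0],0]
  ]
}}

```text
time: 4.48
position: [0.4725, 0.2166, 0.175]
tool_rot: [0.623, 0.782, 0.006, 0.005]
ft_force: [1.9, 0.1, -2.6]
grip_width: 0.0137
grip_force: 40.0
```

```bash
python3 - <<'E'
from rig import robot
from h import *
o=robot.get_obs();print(o['moment'],o['position'],go(o,np.array([.6231,-.1424]),-.12,.16))
E
```

```text
[-0.08386168 -0.07782475 -0.02550531] [0.47246948 0.21660219 0.17495459] (array([-0.38354241,  0.06660666,  0.01595421]), np.float64(0.344733759661878))
```

Emit:
{"op": "creep_tool", "data": {
  "steps": [
    [[0,0,0],0.07],
    [[0,0,0],0.1],
    [[0,0,0],0.1],
    [[0,0,0],0.075]
  ]
}}

```text
time: 4.82
position: [0.4669, 0.2151, 0.1671]
tool_rot: [0.75, 0.661, -0.001, -0.0]
ft_force: [-0.0, 0.4, -2.6]
grip_width: 0.0138
grip_force: 40.0
```

Emit:
{"op": "creep_tool", "data": {
  "steps": [
    [[-0.009,0.004,0],0],
    [[-0.018,0.007,0],0],
    [[-0.027,0.011,0],0],
    [[-0.035,0.015,0],0],
    [[-0.035,0.015,0],0],
    [[-0.035,0.015,0],0],
    [[-0.035,0.015,0],0],
    [[-0.035,0.015,0],0],
    [[-0.035,0.015,0],0],
    [[-0.035,0.015,0],0],
    [[-0.035,0.015,0],0],
    [[-0.035,0.015,0],0],
    [[-0.035,0.015,0],0],
    [[-0.035,0.012,0],0],
    [[-0.027,0.008,0],0],
    [[-0.018,0.005,0],0],
    [[-0.01,0.003,0],0],
    [[0,0,0],0],
    [[0,0,0],0],
    [[0,0,0],0]
  ]
}}

```text
time: 6.48
position: [0.6063, -0.2973, 0.167]
tool_rot: [0.748, 0.664, -0.0, -0.001]
ft_force: [-0.4, 0.6, -3.4]
grip_width: 0.0136
grip_force: 40.0
```

```bash
python3 - <<'E'
from rig import robot
from h import *
import pickle
o=robot.get_obs();print(o['position'],o['ft_force'],go(o,np.array([.6231,-.1424]),-.12,.16))
c=robot.camera("wrist");pickle.dump(c,open('v1.pkl','wb'))
P=np.c_[M@np.array([[np.cos(.12),-np.sin(.12)],[np.sin(.12),np.cos(.12)]])+[.6231,-.1424],np.full(4,.024)]
print(proj(c,P).round(),c['xyz'])
cv2.imwrite('pics/w2.png',c['img'][:,:,::-1])
E
```

```text
[ 0.60629051 -0.29726518  0.16697915] [-0.43912184  0.56875069 -3.37398762] (array([ 0.15575206, -0.00169652,  0.00727398]), np.float64(0.0008920675494796804))
[[355. -75.]
 [271. -75.]
 [275.  65.]
 [352.  65.]] [ 0.61456525 -0.23085164  0.32968766]
```

View pics/w2.png

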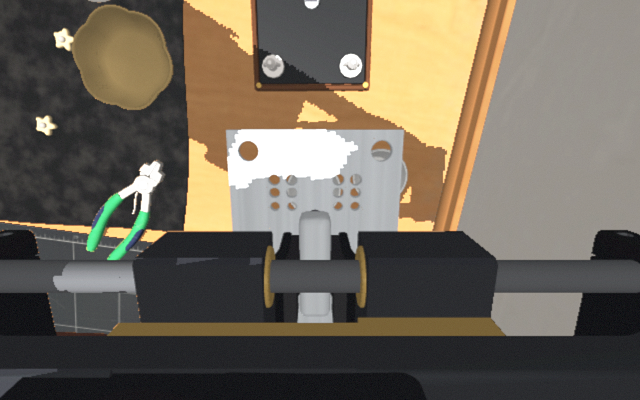

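The wrist view shows the plate's far holes at (248,151) and (381,151) and the tray's near posts at (273,66) and (350,66). The far posts are outside the picture, so I'll rise to see all four, from two positions.

Emit:
{"op": "creep_tool", "data": {
  "steps": [
    [[0,0,-0.02],0],
    [[0,0,-0.04],0],
    [[0,0,-0.04],0],
    [[0,0,-0.04],0],
    [[0,0,-0.02],0],
    [[0,0,0],0],
    [[0,0,0],0],
    [[0,0,0],0]
  ]
}}

```text
time: 7.2
position: [0.606, -0.2972, 0.3253]
tool_rot: [0.748, 0.664, -0.001, -0.002]
ft_force: [-0.1, 1.0, -3.7]
grip_width: 0.0138
grip_force: 40.0
```

```bash
python3 - <<'E'
from rig import robot
from h import *
import pickle
c=robot.camera("wrist");c['o']=robot.get_obs();pickle.dump(c,open('v2.pkl','wb'))
E
```

Emit:
{"op": "creep_tool", "data": {
  "steps": [
    [[0.012,0,0],0],
    [[0.024,0,0],0],
    [[0.024,0,0],0],
    [[0.012,0,0],0],
    [[0,0,0],0],
    [[0,0,0],0],
    [[0,0,0],0]
  ]
}}

```text
time: 7.83
position: [0.6157, -0.2283, 0.327]
tool_rot: [0.748, 0.663, -0.001, -0.0]
ft_force: [-0.2, -0.7, -2.4]
grip_width: 0.0135
grip_force: 40.0
```

```bash
python3 - <<'E'
from rig import robot
from h import *
import pickle
c=robot.camera("wrist");c['o']=robot.get_obs();pickle.dump(c,open('v3.pkl','wb'))
a=pickle.load(open('v2.pkl','rb'))
cv2.imwrite('pics/w3.png',cv2.resize(np.hstack([a['img'][:250,200:420],c['img'][:250,200:420]]),None,fx=1.8,fy=1.8)[:,:,::-1])
P=np.c_[M@np.array([[np.cos(.12),-np.sin(.12)],[np.sin(.12),np.cos(.12)]])+[.6231,-.1424],np.full(4,.024)]
print(proj(a,P).round().tolist(),proj(c,P).round().tolist())
E
```

```text
[[341.0, -5.0], [288.0, -5.0], [290.0, 82.0], [340.0, 82.0]] [[338.0, 56.0], [287.0, 56.0], [289.0, 137.0], [337.0, 137.0]]
```

View pics/w3.png

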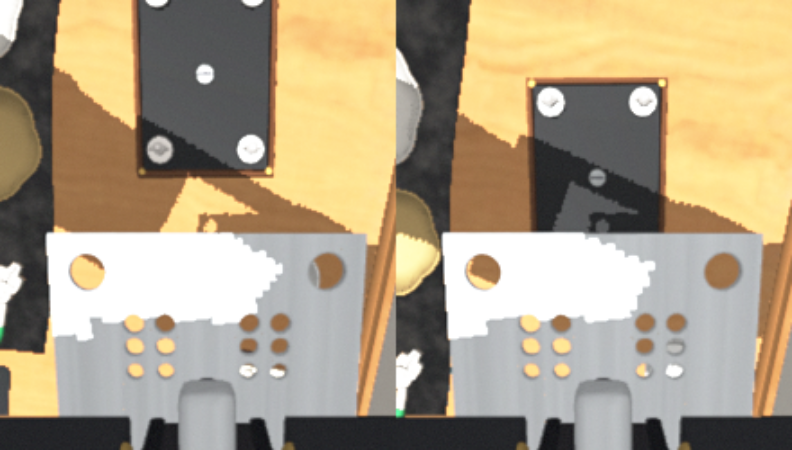

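View A shows the near posts at crop (159,149) and (251,149). View B shows the far posts at (551,102) and (642,102). I'll zoom in on the post discs.

```bash
python3 - <<'E'
from h import *
import pickle
v=[pickle.load(open(f'v{i}.pkl','rb')) for i in(1,2,3)]
def crop(c,u,w): return cv2.resize(c['img'][w-14:w+14,u-14:u+14],(280,280),interpolation=cv2.INTER_CUBIC)
L=[(0,273,66),(1,288,83),(2,285,57)];Rr=[(0,350,66),(1,339,83),(2,337,57)]
im=np.vstack([np.hstack([crop(v[i],u,w) for i,u,w in X]) for X in(L,Rr)])
cv2.imwrite('pics/z.png',cv2.resize(im,(780,520))[:,:,::-1])
E
```

```text
(no output)
```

View pics/z.png

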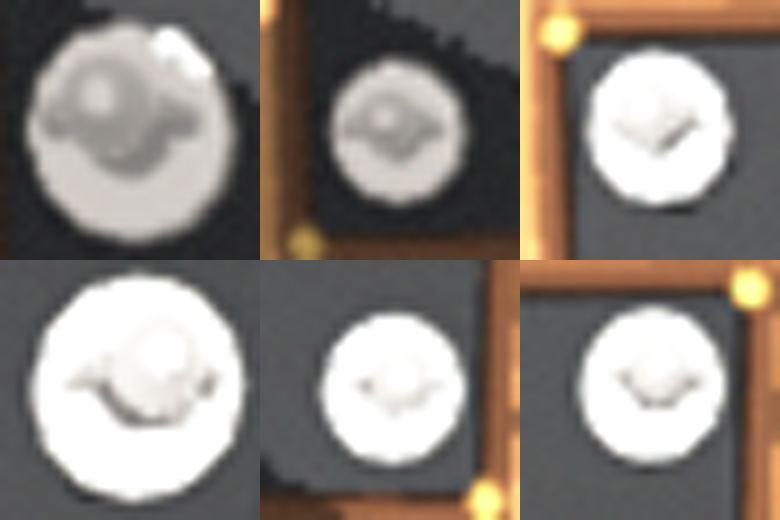

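The discs are clean and the posts lie inside them, so disc centroids are unbiased. I'll solve for tray x, y, yaw and height, and for the plate in hand.

```bash
cat > solve.py <<'E'
from rig import robot
from h import *
import pickle
from scipy.optimize import least_squares
v=[pickle.load(open(f'v{i}.pkl','rb')) for i in(1,2,3)]
def blob(c,g):
    s=c['img'].astype(int); m=((s.min(2)>105)&(s.max(2)-s.min(2)<70)).astype(np.uint8)
    n,lab,st,ce=cv2.connectedComponentsWithStats(m); k=lab[g[1]+3,g[0]]
    return ce[k],st[k]
D=[(0,273,66,2),(1,288,83,2),(2,285,57,1),(0,350,66,3),(1,339,83,3),(2,337,57,0)]
obs=[]
for i,u,w,k in D:
    ce,st=blob(v[i],(u,w)); obs.append((i,k,ce)); print(i,k,ce.round(2),st[2:])
def pts(p,z):
    c,s=np.cos(p[2]),np.sin(p[2]); return np.c_[M@np.array([[c,s],[-s,c]])+p[:2],np.full(4,z)]
res=lambda p:np.concatenate([proj(v[i],pts(p,.019+p[3])[k])-ce for i,k,ce in obs])
s=least_squares(res,[.6231,-.1424,-.12,.004]); print('tray',s.x,'\n',res(s.x).reshape(-1,2).round(2).tolist())
for i,G in((2,[(248,151),(381,151)]),):
    c=v[i]; m=sat(c)
    g=[cent(m,p,14) for p in ((247.5,150.5),(380.5,150.5))]
    o=c['o']; Rt=R.from_quat(o['tool_rot'])
    W=[unproj(c,p,o['position'][2]-.0075+.002) for p in g]; Tl=[Rt.inv().apply(w-o['position']) for w in W]
    d=Tl[1]-Tl[0]; print('plate tool frame mid',(Tl[0]+Tl[1])/2*1e3-[50,0,0],'dist',np.linalg.norm(d)*1e3,'ang',np.arctan2(d[0],d[1]),np.round(g,1).tolist())
o=robot.get_obs(); print(o['position'],go(o,s.x[:2],s.x[2],.1))
E
python3 solve.py
```

```text
0 2 [272.68  65.52] [ 22  24 414]
1 2 [288.37  82.7 ] [ 14  16 174]
2 1 [285.44  56.16] [ 16  17 225]
0 3 [350.38  65.19] [ 24  25 462]
1 3 [338.81  82.33] [ 17  17 215]
2 0 [336.77  56.03] [ 17  17 229]
tray [ 0.62129187 -0.14261794 -0.11500661  0.00801176] 
 [[-0.11, 0.11], [0.06, -0.13], [0.09, 0.1], [-0.05, 0.02], [0.09, -0.03], [-0.01, -0.13]]
plate tool frame mid [ 0.0902715  -0.38832671  5.4663206 ] dist 64.08721300279048 ang 0.0025224599232866684 [[248.3, 150.4], [380.6, 150.1]]
[ 0.61570834 -0.22865722  0.32712988] (array([ 0.08623621, -0.00477172,  0.2270737 ]), np.float64(-0.006281264000671083))
```

The fit is good, with residuals of about 0.1 px. The carrier is raised about 8 mm, so the tips are near z = 0.048. I'll go above the posts with the plate's underside 10–20 mm over the tips and look through the far holes.

Emit:
{"op": "creep_tool", "data": {
  "steps": [
    [[0.015,-0.001,0],-0.004],
    [[0.028,-0.0014,0],0],
    [[0.028,-0.002,0.01],0],
    [[0.0151,0,0.025],0],
    [[0,0,0.04],0],
    [[0,0,0.04],0],
    [[0,0,0.04],0],
    [[0,0,0.04],0],
    [[0,0,0.03],0],
    [[0,0,0.02],0],
    [[0,0,0.01],0],
    [[0,0,0],0],
    [[0,0,0],0],
    [[0,0,0],0],
    [[0,0,0],0]
  ]
}}

```text
time: 9.13
position: [0.6231, -0.1423, 0.0748]
tool_rot: [0.747, 0.665, 0.001, 0.002]
ft_force: [-0.9, 0.7, -2.4]
grip_width: 0.0139
grip_force: 40.0
```

```bash
python3 - <<'E'
from rig import robot
from h import *
import pickle
c=robot.camera("wrist");o=c['o']=robot.get_obs();pickle.dump(c,open('v4.pkl','wb'))
print(o['position'],go(o,np.array([.62129,-.14262]),-.115,.0545))
p=(o['position']); Rt=R.from_quat(o['tool_rot'])
q=[proj(c,p+Rt.apply([.05,s*.032,.0055])) for s in(-1,1)];print(q)
im=np.hstack([cv2.resize(c['img'][int(y)-22:int(y)+22,int(x)-22:int(x)+22],(390,390),interpolation=cv2.INTER_CUBIC) for x,y in q])
cv2.imwrite('pics/z4.png',im[:,:,::-1])
E
```

```text
[ 0.62287214 -0.142173    0.07464716] (array([-0.00060578, -0.00159677,  0.02014185]), np.float64(-0.001584713634957824))
[array([248.6036484 , 149.42843786]), array([380.55429635, 149.35793136])]
```

View pics/z4.png

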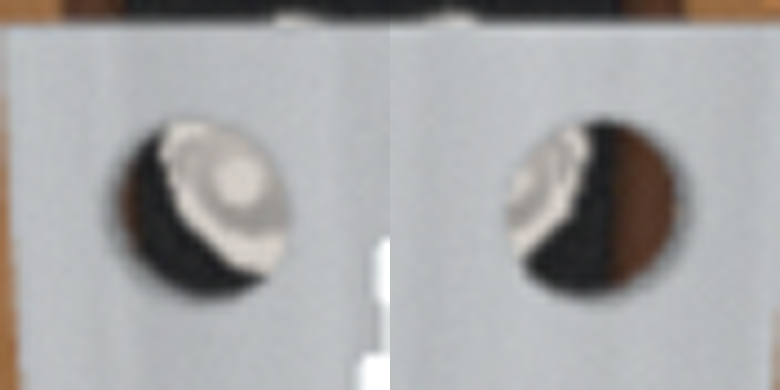

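The tip shows in both far holes: left tip at crop (240,182) in a hole centred at (200,208), right tip at (520,185) in a hole centred at (592,208). The near posts' discs just show at the plate edge.

```bash
python3 - <<'E'
from h import *
import pickle
c=pickle.load(open('v4.pkl','rb'));o=c['o'];Rt=R.from_quat(o['tool_rot'])
s=44/390
px=lambda u,v,x0:(x0+u*s-.5+.5*s,127+v*s-.5+.5*s)
tip=[px(240,182,226),px(130,185,358)];hol=[px(200,208,226),px(202,208,358)]
f=lambda L,z:np.array([Rt.inv().apply(unproj(c,p,z)-o['position'])*1e3 for p in L])
h=f(hol,o['position'][2]-.0055)
for zt in(.046,.048,.050):
    t=f(tip,zt); print(zt,'tips',t.round(2).tolist(),'sep',np.linalg.norm(t[1]-t[0]).round(1),'shift',(t.mean(0)-h.mean(0)).round(2),'ang',np.arctan2(*(t[1]-t[0])[:2])-np.arctan2(*(h[1]-h[0])[:2]))
print(h.round(2).tolist(),R.from_quat(o['tool_rot']).as_matrix()[:,2])
E
```

```text
0.046 tips [[48.94, -34.11, 28.46], [48.69, 31.75, 28.72]] sep 65.9 shift [-0.89 -1.03 23.14] ang -0.0027807647480456313
0.048 tips [[49.13, -33.75, 26.46], [48.89, 31.42, 26.71]] sep 65.2 shift [-0.69 -1.02 21.14] ang -0.002780764748045444
0.05 tips [[49.32, -33.39, 24.46], [49.08, 31.09, 24.71]] sep 64.5 shift [-0.5  -1.01 19.14] ang -0.0027807647480454787
[[49.73, -32.21, 5.32], [49.67, 31.93, 5.57]] [ 0.00368633 -0.00154254 -0.99999202]
```

Emit:
{"op": "creep_tool", "data": {
  "steps": [
    [[-0.0006,-0.001,0],0.001],
    [[0,0,0.008],0],
    [[0,0,0.005],0],
    [[0,0,0.002],0],
    [[0,0,0],0],
    [[0,0,0],0],
    [[0,0,0],0],
    [[0,0,0],0],
    [[0,0,0],0],
    [[0,0,0],0],
    [[0,0,0],0],
    [[0,0,0],0]
  ]
}}

```text
time: 10.18
position: [0.6205, -0.1421, 0.0576]
tool_rot: [0.747, 0.664, 0.0, 0.0]
ft_force: [0.1, -1.1, -3.1]
grip_width: 0.0136
grip_force: 40.0
```

```bash
python3 - <<'E'
from rig import robot
from h import *
import pickle
c=robot.camera("wrist");o=c['o']=robot.get_obs();pickle.dump(c,open('v5.pkl','wb'))
print(o['position'],o['tool_rot'],o['ft_force'],o['moment'])
im=np.hstack([cv2.resize(c['img'][127:171,x-22:x+22],(390,390),interpolation=cv2.INTER_CUBIC) for x in(248,380)])
cv2.imwrite('pics/z5.png',im[:,:,::-1])
E
```

```text
[ 0.6204886  -0.14210769  0.05763753] [7.47392407e-01 6.64382859e-01 2.54774440e-05 7.64821579e-05] [-0.31243633 -0.08228865 -2.92849224] [-0.05055346  0.03209911  0.02548203]
```

View pics/z5.png

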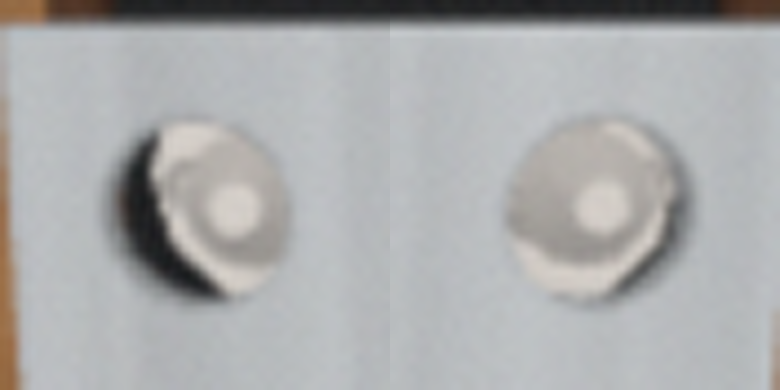

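The tips now show at crop (235,206) in the left hole and (602,207) in the right, with hole centres near (202,208) and (595,208).

```bash
python3 - <<'E'
from h import *
import pickle
c=pickle.load(open('v5.pkl','rb'));o=c['o'];Rt=R.from_quat(o['tool_rot'])
s=44/390
px=lambda u,v,x0:(x0+u*s-.5+.5*s,127+v*s-.5+.5*s)
tip=[px(235,206,226),px(212,207,358)];hol=[px(201,208,226),px(203,208,358)]
f=lambda L,z:np.array([Rt.inv().apply(unproj(c,p,z)-o['position'])*1e3 for p in L])
h=f(hol,o['position'][2]-.0055);print(h.round(2).tolist())
for zt in(.046,.048,.05):
    t=f(tip,zt); print(zt,'sep',np.linalg.norm(t[1]-t[0]).round(1),'shift',(t.mean(0)-h.mean(0)).round(2),'ang',np.arctan2(*(t[1]-t[0])[:2])-np.arctan2(*(h[1]-h[0])[:2]))
print(go(o,np.array([.62129,-.14262]),-.115,.0545))
E
```

```text
[[49.81, -32.42, 5.49], [49.78, 31.7, 5.5]]
0.046 sep 65.0 shift [-0.55  1.21  6.14] ang -0.0008668020428568385
0.048 sep 64.3 shift [-0.35  1.2   4.14] ang -0.0008668020428565872
0.05 sep 63.5 shift [-0.14  1.19  2.14] ang -0.0008668020428567791
(array([-0.00041467,  0.00085545,  0.00313768]), np.float64(-0.002460737086428244))
```

Emit:
{"op": "creep_tool", "data": {
  "steps": [
    [[-0.0002,0.0006,0],-0.001],
    [[-0.0002,0.0006,0],0],
    [[0,0,0],0],
    [[0,0,0],0],
    [[0,0,0],0],
    [[0,0,0],0],
    [[0,0,0],0],
    [[0,0,0],0]
  ]
}}

```text
time: 10.9
position: [0.6216, -0.1426, 0.0576]
tool_rot: [0.747, 0.665, -0.0, -0.0]
ft_force: [0.2, 0.7, -3.4]
grip_width: 0.0135
grip_force: 40.0
```

```bash
python3 - <<'E'
from rig import robot
from h import *
o=robot.get_obs();print(o['position'],o['ft_force'],o['moment'],go(o,np.array([.6216,-.1426]),-.117,.0575))
E
```

```text
[ 0.62155101 -0.14261183  0.05755113] [ 0.16816813  0.72408841 -3.39854974] [-0.07190653  0.05477516  0.06079124] (array([1.74455022e-05, 4.72875919e-05, 5.11304413e-05]), np.float64(0.0004934123111499655))
```

Emit:
{"op": "creep_tool", "data": {
  "steps": [
    [[0,0,0.001],0],
    [[0,0,0.0015],0],
    [[0,0,0.0015],0],
    [[0,0,0.0015],0],
    [[0,0,0.0015],0],
    [[0,0,0],0],
    [[0,0,0],0],
    [[0,0,0],0]
  ]
}}

```text
time: 11.57
position: [0.6216, -0.1427, 0.0506]
tool_rot: [0.747, 0.665, 0.0, 0.0]
ft_force: [-0.7, -0.1, -2.3]
grip_width: 0.0134
grip_force: 40.0
```

```bash
cat > s.py <<'E'
from rig import robot
o=robot.get_obs();print(o['position'].round(4),o['tool_rot'].round(4),o['ft_force'].round(2),o['moment'].round(3),o['grip_width'])
E
python3 s.py
```

```text
[ 0.6216 -0.1427  0.0506] [0.7471 0.6647 0.     0.    ] [-0.66 -0.14 -2.26] [-0.096  0.012 -0.008] 0.013436516237994208
```

Emit:
{"op": "creep_tool", "data": {
  "steps": [
    [[0,0,0.001],0],
    [[0,0,0.001],0],
    [[0,0,0.001],0],
    [[0,0,0],0],
    [[0,0,0],0]
  ]
}}

```text
time: 11.98
position: [0.6216, -0.1427, 0.0475]
tool_rot: [0.747, 0.665, -0.0, 0.0]
ft_force: [0.1, 0.7, -3.1]
grip_width: 0.0135
grip_force: 40.0
```

Emit:
{"op": "creep_tool", "data": {
  "steps": [
    [[0,0,0.0007],0],
    [[0,0,0.0007],0],
    [[0,0,0],0],
    [[0,0,0],0]
  ]
}}

```text
time: 12.32
position: [0.6217, -0.1427, 0.0466]
tool_rot: [0.747, 0.665, 0.0, 0.0]
ft_force: [-0.9, -0.4, 2.0]
grip_width: 0.0136
grip_force: 40.0
```

```bash
python3 s.py
```

```text
[ 0.6217 -0.1427  0.0466] [7.471e-01 6.647e-01 1.000e-04 2.000e-04] [-0.91 -0.43  1.95] [-0.076  0.224  0.008] 0.013551666466553881
```

Contact is at TCP z ≈ 0.0468, as expected, which puts home at about 0.035. I'll press on in small steps.

Emit:
{"op": "creep_tool", "data": {
  "steps": [
    [[0,0,0.0003],0],
    [[0,0,0.0002],0],
    [[0,0,0],0]
  ]
}}

```text
time: 12.57
position: [0.6218, -0.1427, 0.0462]
tool_rot: [0.747, 0.665, 0.0, 0.0]
ft_force: [-1.0, 0.5, 5.4]
grip_width: 0.0136
grip_force: 40.0
```

Emit:
{"op": "creep_tool", "data": {
  "steps": [
    [[0,0,0.0003],0],
    [[0,0,0],0]
  ]
}}

```text
time: 12.73
position: [0.6218, -0.1427, 0.0458]
tool_rot: [0.747, 0.665, 0.0, 0.0]
ft_force: [-1.5, 0.2, 4.8]
grip_width: 0.0132
grip_force: 40.0
```

```bash
python3 s.py
```

```text
[ 0.6218 -0.1427  0.0458] [7.471e-01 6.648e-01 1.000e-04 4.000e-04] [-1.51  0.18  4.79] [-0.021  0.324 -0.032] 0.013206102101275027
```

Emit:
{"op": "creep_tool", "data": {
  "steps": [
    [[0,0,0.0004],0],
    [[0,0,0],0]
  ]
}}

```text
time: 12.9
position: [0.6219, -0.1428, 0.0454]
tool_rot: [0.747, 0.665, 0.0, 0.0]
ft_force: [-2.3, -0.6, 5.4]
grip_width: 0.0133
grip_force: 40.0
```

```bash
python3 s.py
```

```text
[ 0.6219 -0.1428  0.0454] [7.471e-01 6.647e-01 2.000e-04 4.000e-04] [-2.34 -0.56  5.38] [-0.042  0.343  0.013] 0.013296780809059322
```

Emit:
{"op": "creep_tool", "data": {
  "steps": [
    [[0,0,0.0004],0],
    [[0,0,0],0]
  ]
}}

```text
time: 13.07
position: [0.6219, -0.1428, 0.0452]
tool_rot: [0.747, 0.665, 0.0, 0.0]
ft_force: [-2.1, 0.1, 5.8]
grip_width: 0.0139
grip_force: 40.0
```

```bash
python3 s.py
```

```text
[ 0.6219 -0.1428  0.0452] [7.471e-01 6.648e-01 2.000e-04 4.000e-04] [-2.14  0.06  5.85] [ 0.014  0.325 -0.008] 0.013929851014299196
```

Emit:
{"op": "creep_tool", "data": {
  "steps": [
    [[0,-0.0004,0],0],
    [[0,0,0],0],
    [[0,0,0],0]
  ]
}}

```text
time: 13.32
position: [0.6218, -0.1428, 0.0452]
tool_rot: [0.747, 0.665, 0.0, 0.001]
ft_force: [-1.8, -0.0, 6.0]
grip_width: 0.0134
grip_force: 40.0
```

```bash
python3 s.py
```

```text
[ 0.6218 -0.1428  0.0452] [7.471e-01 6.647e-01 4.000e-04 7.000e-04] [-1.79 -0.04  6.03] [-0.034  0.269 -0.061] 0.013358740577094767
```

Emit:
{"op": "creep_tool", "data": {
  "steps": [
    [[0,0,0.0004],0],
    [[0,0,0],0]
  ]
}}

```text
time: 13.48
position: [0.6219, -0.1428, 0.0449]
tool_rot: [0.747, 0.665, 0.0, 0.001]
ft_force: [-1.8, 0.3, 5.6]
grip_width: 0.0135
grip_force: 40.0
```

```bash
python3 s.py
```

```text
[ 0.6219 -0.1428  0.0449] [7.471e-01 6.647e-01 4.000e-04 8.000e-04] [-1.83  0.3   5.57] [-0.001  0.314 -0.013] 0.013487871992585566
```

Emit:
{"op": "creep_tool", "data": {
  "steps": [
    [[0,-0.0003,0.0004],0],
    [[0,0,0.0003],0],
    [[0,0,0],0]
  ]
}}

```text
time: 13.73
position: [0.6219, -0.1429, 0.0444]
tool_rot: [0.747, 0.665, 0.001, 0.001]
ft_force: [-1.0, 0.5, 6.7]
grip_width: 0.0137
grip_force: 40.0
```

```bash
python3 s.py
```

```text
[ 0.6219 -0.1429  0.0444] [7.471e-01 6.647e-01 6.000e-04 1.000e-03] [-1.04  0.48  6.69] [0.017 0.296 0.025] 0.013743818384037355
```

Emit:
{"op": "creep_tool", "data": {
  "steps": [
    [[0,0,0.0004],0],
    [[0,0,0.0003],0],
    [[0,0,0],0]
  ]
}}

```text
time: 13.98
position: [0.6219, -0.1429, 0.0439]
tool_rot: [0.747, 0.665, 0.001, 0.001]
ft_force: [-2.1, 0.7, 8.3]
grip_width: 0.0136
grip_force: 40.0
```

```bash
python3 s.py
```

```text
[ 0.6219 -0.1429  0.0439] [7.471e-01 6.648e-01 6.000e-04 1.100e-03] [-2.12  0.68  8.27] [-0.01   0.345 -0.037] 0.013565513299186822
```

Emit:
{"op": "creep_tool", "data": {
  "steps": [
    [[0,0,0.0004],0],
    [[0,0,0.0003],0],
    [[0,0,0],0]
  ]
}}

```text
time: 14.23
position: [0.6219, -0.1429, 0.0434]
tool_rot: [0.747, 0.665, 0.001, 0.001]
ft_force: [-1.3, 1.5, 9.2]
grip_width: 0.0134
grip_force: 40.0
```

```bash
python3 s.py
```

```text
[ 0.6219 -0.1429  0.0434] [7.471e-01 6.647e-01 6.000e-04 1.200e-03] [-1.3   1.53  9.19] [-0.019  0.355 -0.009] 0.013374605232255178
```

Emit:
{"op": "creep_tool", "data": {
  "steps": [
    [[0,0,0.0004],0],
    [[0,0,0.0003],0],
    [[0,0,0],0]
  ]
}}

```text
time: 14.48
position: [0.6219, -0.1429, 0.0429]
tool_rot: [0.747, 0.665, 0.001, 0.001]
ft_force: [-1.5, 1.1, 8.8]
grip_width: 0.0135
grip_force: 40.0
```

```bash
python3 s.py
```

```text
[ 0.6219 -0.1429  0.0429] [7.471e-01 6.648e-01 6.000e-04 1.200e-03] [-1.52  1.14  8.76] [-0.006  0.384 -0.028] 0.013516634550314162
```

Emit:
{"op": "creep_tool", "data": {
  "steps": [
    [[0,0,0.0004],0],
    [[0,0,0.0004],0],
    [[0,0,0.0004],0],
    [[0,0,0],0]
  ]
}}

```text
time: 14.82
position: [0.622, -0.143, 0.0419]
tool_rot: [0.747, 0.665, 0.001, 0.001]
ft_force: [-2.0, 0.4, 10.2]
grip_width: 0.0135
grip_force: 40.0
```

```bash
python3 s.py
```

```text
[ 0.622  -0.143   0.0419] [7.471e-01 6.648e-01 6.000e-04 1.300e-03] [-2.03  0.41 10.18] [0.006 0.401 0.012] 0.013472530812906272
```

Emit:
{"op": "creep_tool", "data": {
  "steps": [
    [[0,0,0.0004],0],
    [[0,0,0.0004],0],
    [[0,0,0.0004],0],
    [[0,0,0],0]
  ]
}}

```text
time: 15.15
position: [0.622, -0.1431, 0.0409]
tool_rot: [0.747, 0.665, 0.001, 0.001]
ft_force: [-0.9, -1.1, 10.6]
grip_width: 0.0139
grip_force: 40.0
```

```bash
python3 s.py
```

```text
[ 0.622  -0.1431  0.0409] [7.470e-01 6.648e-01 6.000e-04 1.400e-03] [-0.92 -1.07 10.56] [0.025 0.458 0.066] 0.013858024794039721
```

Emit:
{"op": "creep_tool", "data": {
  "steps": [
    [[0,0,0.0004],0],
    [[0,0,0.0003],0],
    [[0,0,0],0]
  ]
}}

```text
time: 15.4
position: [0.6219, -0.1431, 0.0396]
tool_rot: [0.747, 0.665, 0.001, 0.001]
ft_force: [-1.8, -0.2, 7.0]
grip_width: 0.014
grip_force: 40.0
```

```bash
python3 s.py
```

```text
[ 0.6219 -0.1431  0.0396] [7.470e-01 6.648e-01 5.000e-04 1.300e-03] [-1.81 -0.24  7.05] [-0.006  0.349 -0.051] 0.014002079993140713
```

Emit:
{"op": "creep_tool", "data": {
  "steps": [
    [[0,0,0.0004],0],
    [[0,0,0.0003],0],
    [[0,0,0],0]
  ]
}}

```text
time: 15.65
position: [0.6218, -0.143, 0.0387]
tool_rot: [0.747, 0.665, 0.0, 0.001]
ft_force: [-1.5, -0.3, 6.3]
grip_width: 0.0136
grip_force: 40.0
```

```bash
python3 s.py
```

```text
[ 0.6218 -0.143   0.0387] [7.470e-01 6.648e-01 5.000e-04 1.200e-03] [-1.51 -0.26  6.28] [-0.085  0.259 -0.053] 0.013628578090505734
```

Emit:
{"op": "creep_tool", "data": {
  "steps": [
    [[0,0,0.0004],0],
    [[0,0,0.0003],0],
    [[0,0,0],0]
  ]
}}

```text
time: 15.9
position: [0.6218, -0.143, 0.0379]
tool_rot: [0.747, 0.665, 0.0, 0.001]
ft_force: [-1.4, -0.3, 6.5]
grip_width: 0.0135
grip_force: 40.0
```

```bash
python3 s.py
```

```text
[ 0.6218 -0.143   0.0379] [7.470e-01 6.648e-01 5.000e-04 1.100e-03] [-1.38 -0.34  6.53] [-0.085  0.292 -0.043] 0.01352386026043689
```

Now it slides more easily, as described. I'll keep going down to the shoulders, at about z 0.035.

Emit:
{"op": "creep_tool", "data": {
  "steps": [
    [[0,0,0.0004],0],
    [[0,0,0.0004],0],
    [[0,0,0.0004],0],
    [[0,0,0],0]
  ]
}}

```text
time: 16.23
position: [0.6209, -0.1426, 0.0351]
tool_rot: [0.747, 0.665, -0.0, -0.0]
ft_force: [0.7, 0.1, -0.3]
grip_width: 0.0136
grip_force: 40.0
```

```bash
python3 s.py
```

```text
[ 0.6209 -0.1426  0.0351] [ 0.7471  0.6647 -0.     -0.    ] [ 0.7   0.09 -0.33] [-0.091  0.028  0.009] 0.013639364289958834
```

Emit:
{"op": "creep_tool", "data": {
  "steps": [
    [[0,0,0.0004],0],
    [[0,0,0.0004],0],
    [[0,0,0],0]
  ]
}}

```text
time: 16.48
position: [0.621, -0.1426, 0.0351]
tool_rot: [0.747, 0.665, 0.0, 0.0]
ft_force: [-1.1, 0.4, 3.3]
grip_width: 0.0135
grip_force: 40.0
```

```bash
python3 s.py
```

```text
[ 0.621  -0.1426  0.0351] [7.471e-01 6.648e-01 0.000e+00 1.000e-04] [-1.09  0.41  3.29] [-0.044  0.211  0.009] 0.013477171070549108
```

Emit:
{"op": "creep_tool", "data": {
  "steps": [
    [[0,0,0.0004],0],
    [[0,0,0.0003],0],
    [[0,0,0],0]
  ]
}}

```text
time: 16.73
position: [0.6209, -0.1426, 0.0351]
tool_rot: [0.747, 0.665, 0.0, 0.0]
ft_force: [-1.7, -0.5, 8.1]
grip_width: 0.0135
grip_force: 40.0
```

```bash
python3 s.py
```

```text
[ 0.6209 -0.1426  0.0351] [7.470e-01 6.648e-01 0.000e+00 2.000e-04] [-1.72 -0.46  8.09] [-0.02   0.404  0.024] 0.013536300799398495
```

It snapped through: z holds at 0.0351 while the force rises, and the plate is level. One last firm press, then unload and release.

Emit:
{"op": "creep_tool", "data": {
  "steps": [
    [[0,0,0.0004],0],
    [[0,0,0],0],
    [[0,0,0],0]
  ]
}}

```text
time: 16.98
position: [0.621, -0.1426, 0.0351]
tool_rot: [0.747, 0.665, 0.0, 0.0]
ft_force: [-3.0, 0.0, 9.6]
grip_width: 0.0135
grip_force: 40.0
```

```bash
python3 s.py
```

```text
[ 0.621  -0.1426  0.0351] [7.470e-01 6.648e-01 0.000e+00 2.000e-04] [-2.96  0.04  9.6 ] [-0.027  0.486 -0.059] 0.013478106600173996
```

Emit:
{"op": "creep_tool", "data": {
  "steps": [
    [[0,0,-0.0005],0],
    [[0,0,-0.0005],0],
    [[0,0,-0.0003],0],
    [[0,0,0],0],
    [[0,0,0],0]
  ]
}}

```text
time: 17.4
position: [0.621, -0.1426, 0.0351]
tool_rot: [0.747, 0.665, 0.0, 0.0]
ft_force: [-1.9, 0.5, 3.9]
grip_width: 0.0133
grip_force: 40.0
```

```bash
python3 s.py
```

```text
[ 0.621  -0.1426  0.0351] [0.7471 0.6648 0.     0.    ] [-1.87  0.52  3.87] [-0.106  0.257  0.004] 0.013343411775223975
```

Emit:
{"op": "creep_tool", "data": {
  "steps": [
    [[0,0,0],0],
    [[0,0,0],0],
    [[0,0,0],0],
    [[0,0,0],0],
    [[0,0,0],0],
    [[0,0,0],0],
    [[0,0,0],0]
  ],
  "aperture": 0.04
}}

```text
time: 17.98
position: [0.6209, -0.1425, 0.0349]
tool_rot: [0.747, 0.665, -0.0, -0.0]
ft_force: [-0.2, 0.1, -0.1]
grip_width: 0.0395
grip_force: 0.0
```

```bash
python3 s.py
```

```text
[ 0.6209 -0.1425  0.0349] [ 7.471e-01  6.647e-01 -0.000e+00 -1.000e-04] [-0.17  0.11 -0.06] [-0.089  0.112  0.048] 0.03950195795115773
```

Released. I'll lift clear and look once more.

Emit:
{"op": "creep_tool", "data": {
  "steps": [
    [[0,0,-0.01],0],
    [[0,0,-0.025],0],
    [[0,0,-0.035],0],
    [[0,0,-0.035],0],
    [[0,0,-0.035],0],
    [[0,0,-0.02],0],
    [[0,0,0],0],
    [[0,0,0],0],
    [[0,0,0],0],
    [[0,0,0],0]
  ]
}}

```text
time: 18.82
position: [0.6196, -0.1421, 0.1934]
tool_rot: [0.747, 0.665, -0.001, -0.002]
ft_force: [1.1, -0.2, -1.0]
grip_width: 0.0401
grip_force: 0.0
```

```bash
python3 - <<'E'
from rig import robot
from h import *
c=robot.camera("wrist");q=proj(c,[.621,-.1426,.027]).astype(int);print(q,robot.get_obs()['position'])
t=c['img'][max(0,q[1]-75):q[1]+75,q[0]-75:q[0]+75]
d=robot.camera('scene');p=proj(d,[.621,-.1426,.03]).astype(int)
u=d['img'][p[1]-30:p[1]+30,p[0]-40:p[0]+40]
cv2.imwrite('pics/end.png',np.hstack([cv2.resize(t,(400,400)),cv2.resize(u,(400,400))])[:,:,::-1])
E
```

```text
[317 184] [ 0.61967264 -0.14208415  0.19321204]
```

View pics/end.png

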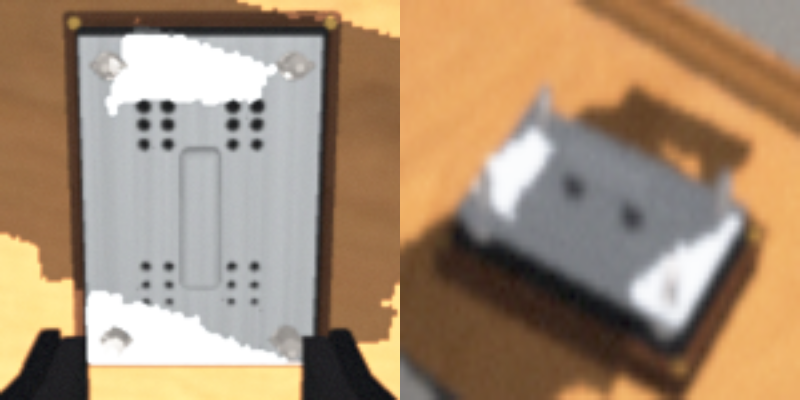

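All four posts stand through the plate at crop (108,66), (293,66), (117,340) and (288,340), with the barbs over its upper face, and the plate lies level in the tray.

```bash
python3 -c "
from rig import robot
print(robot.hand_in())"
```

```text
the job is handed in; nothing more can be done
None
```

The plate sits level and fully home on all four standoffs, let go with the robot clear, and the job was handed in at about 19 s; my highest force reading between steps was about 14 N, I touched nothing else, and the hand-in gave no verdict.

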